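# Wind the mixer's disc down to the batch height

## Robot

A 7-joint arm with a two-finger parallel gripper is mounted at the origin on the work surface. World frame = base frame: x ahead of the robot, y to its left, z up, the work surface at z = 0. Lengths are in m, angles in rad, forces in N, time in s.
With the tool pointing down it reaches from about 0.425 to 0.925 m from the base axis. Payload 6.8 kg.
Tool frame: the origin (TCP) lies midway between the tips of the shut fingers; the grasp point (between the pads) lies 19 mm behind it (r.grip_depth is the distance from the TCP to the grasp point, in m); z points along the fingers, y is the line along which they close (so a half turn about z gives the same grasp; the last joint's range is limited). The gripper opens to 85 mm and grips with 20 to 120 N. Pads are 22 mm wide; open, the fingers measure 114 mm over their backs; the gripper's body (76 mm by 85 mm) begins 54 mm behind the grasp point. The pads swing forward as they close: fully open they stand 13 mm farther back than shut.
Start: joints at [-1.337, 0.477, 0.022, 1.555, -0.011, 1.109, -0.083], TCP at [0.226, 0.636, 0.231] pointing down, gripper open.
Joint ranges: [-2.96, 2.96], [-0.34, 2.1], [-1.41, 1.46], [0.24, 2.44], [-1.37, 4.51], [0.17, 1.92], [-2.96, 2.96]. Speed limits (rad/s): [2.39, 2.39, 3.14, 3.14, 3.14, 3.14, 3.14].

## Interface

Orientations are given as a rotation vector (axis times angle).
In Python, from bench import telemetry, grab_frame, calibration, order, silhouettes, r gives the robot as it stands.
- The arm moves only by the tool apply_moves, never from a script. Its argument "moves" is a list of rows, each a list of 7 numbers: the turn, a rotation vector about the tool's x, y, z scaled (see below), then the shift along the tool's x, y, z scaled (see below), then the opening, from -1 (shut) to 1 (fully open). A call has exactly 8 rows; each row shifts and turns the commanded pose from where the row before left it, along the tool's axes as they then stand; what a row does not reach is not made up. The controller multiplies each number of a shift by 1000 mm and each number of a turn by 6 degrees. A row lasts 1/12 s, in which the tool goes at most 41.7 mm and 7.16 degrees, less where a joint would pass 70% of its speed; a pose out of reach is approached as far as the arm can. A call with a number of a shift or a turn outside -1 to 1 is refused whole. A call with a gripper value outside its range is refused whole. The fingers move at their own pace and stop on an object; "grip_force" is the grip in N (left out, the last holds). Time passes only in rows, so rows that do not move let the fingers close, or fill a call up. It gives the time, the measured TCP pose, the force, the opening and the grip force at its end, in the units of the state.
- telemetry.get_obs(): the state, without advancing time (a new reading comes with each control period).
- grab_frame(name): name is "scene" or "top" or "wrist"; returns the picture (480x640x3 uint8, blue, green, red); there is no depth.
- calibration(name): a dict with "fx", "fy", "cx", "cy" (pixels), "world_from_camera" (4x4, takes a point from camera to world coordinates); the wrist camera has in their place "mount" (4x4, takes a point from camera to tool coordinates, whose origin is the TCP and whose axes are the flange's). Camera axes: x right, y down, z forward; pixel columns grow to the right and rows downward; lengths in m; the calibration is good to about 2 mm. A picture is of the moment at which its call begins: read the wrist's pose just before it. calibration takes no time and is no camera call.
- order.hand_in(): hands the job in; it is judged then, once.
Trained networks look in the newest picture that a camera, given by its name, has taken for a name from the list of things; names that differ only in an ending like _2 or _b are one class to them, and where a whole thing is asked for, a point or a joint stands for the part that bears it (a point fixed in the world has none). Each returns a list of dicts, best first, with "p" (0 to 1); they miss things now and then, are a little off and sometimes report something else, mostly with a low value. They report only what shows in the picture. A call takes as long as a camera call.
- silhouettes(thing, camera): "mask" (480x640 bool, what is visible of it) and "extent" ([centre column, centre row, width, height] in pixels, round what is visible of it).
The state is a dict: "clock": time; "joints": joint angles; "qvel": joint speeds; "tau": joint torques, N m; "tcp_pos": TCP position; "orientation": TCP orientation; "contact_force": force on the tool from outside, world axes, zero at the start; "moment": the same for the moment, N m; "grip_width": finger opening in m; "gripper_force": force on a finger pad.
Only numpy, scipy, OpenCV 4.12 (cv2) and the standard library are available. Lean on these libraries where they do the work, as an engineer would, in place of code of your own. Each camera call takes 0.05 s, during which the arm holds its last target. There are 200 camera calls.

## Task

Set the laboratory mixer for the next batch: push the spokes of its three-spoke lift wheel round gently with a fingertip, so that the spokes on the robot's side go down and the toothed disc sinks into the steel pot, until the yellow pointer on the mixing head stands level with the red marker on the white scale. Do not grip the wheel, push the head or shift the marker, and leave the pot and the other things on the bench where they stand.

Things in the scene. Friction and masses are not known exactly. Their poses are not given: they have to be found in the camera images.
- mixer: fixed frame of the mixer: blue base plate 220 x 420 x 20 mm (x -110..110, y -90..330 in its frame), column, white housing 76 x 80 mm up to 245 mm high, white scale bar upright at (62, -50), 245 to 460 mm high. Origin on the bench on the column's axis; x away from the robot (yaw up to 0.25 rad either way), y towards the pot, z up. The pot stands at its +y side, the lift wheel at its -y side.
- wheel: lift wheel on a shaft along the mixer's y; origin at its hub, (0, -150, 200) mm in the mixer's frame. 3 metal bars 8 mm thick from a 44 mm hub to black balls 28 mm across, centred 120 mm out; 70 mm each side is free. One spoke lies along its own +z, the others 120 degrees either way in its xz plane. -x side down lowers the head 20 mm per rad. Turns with 4 N at 85 mm; stays where left.
- head: moving mixing head: white housing 110 x 240 x 100 mm with a dark motor on top, a dark collar 60 mm across on the mast, and a steel shaft with a toothed disc 80 mm across, whose middle is at (0, 210, 178) mm in the head's frame. Axes as the mixer's, origin on the column's axis. Not to be pushed; it stays 70 mm or more from the spokes' plane.
- pointer_tip (a point): tip of the yellow pointer (a flat bar 6 mm thick) fixed to the head's collar, reaching past the white scale; this point, at mid-thickness, moves up and down with the head.
- marker_tip (a point): the -y end of the red marker, a clip 6 to 8 mm thick on the white scale bar; this point is at mid-thickness, below the pointer at the start. It must stay where it is set.
- pot: empty steel pot, 190 mm diameter, 140 mm high, with two side handles, standing loose on the base plate under the disc at (0, 210) in the mixer's frame; origin at the centre of its underside.
- beaker: glass beaker, 68 mm diameter, 90 mm high, on the bench on the robot's side of the wheel; origin under its centre. Leave alone.
- jar: white jar with red cap, 52 mm diameter, 75 mm high, on the robot's side of the mixer; origin under its centre. Leave alone.
- amber: amber bottle, 52 mm diameter, 110 mm high, on the robot's side of the wheel; origin under its centre. Leave alone.
- tub: white tub with blue cap, 60 mm diameter, 70 mm high, to the right of the wheel; origin under its centre. Leave alone.
- spatula: steel spatula 200 mm long lying on the bench on the robot's side of the mixer; its x axis runs along it. Leave alone.

How it is judged:
On the way:
1. the fingers push a spoke of the wheel (contact force between the fingers and wheel above 0.5 N), for 0.2 s.
At the end, for the whole second after the job is handed in: the pointer's tip is level with the middle of the red marker within 4 mm, up or down, the wheel is at rest, and the pot stands upright in its place on the base plate with the disc in it (z of pointer_tip in the frame of marker_tip between -0.004 and 0.004 m and angular speed of wheel below 0.05 rad/s and angle between pot's own z axis and vertical below 0.05 rad and horizontal distance between pot and mixer below 0.235 m and height (world z) of pot below 0.03 m); the robot touches nothing.
It fails at once if a bystander (beaker, jar, amber bottle, tub or spatula) is lifted, carried or shoved more than 15 mm (distance of any of beaker, jar, amber, tub, spatula from where it was at the start of the episode above 0.015 m).
It fails at once if the pot is shifted more than 10 mm (distance of pot from where it was at the start of the episode above 0.01 m).
It fails at once if the mixing head itself is pushed instead of the wheel (contact force between any of the fingers, the arm and head above 2 N).
It fails at once if the red marker is shifted more than 3 mm (distance of marker_tip from where it was at the start of the episode above 0.003 m).
It fails at once if the wheel is gripped or forced: the fingers press on it with more than 30 N (contact force between the fingers and wheel above 30 N).
It also fails if it takes over 72 s, if anything falls off the work surface, if the arm or the gripper's body presses on something with over 40 N, if the wrist force passes 120 N, or if a joint passes its speed limit or range.

## Working session

There is one attempt and no reset: what is moved stays moved. The work goes in short steps, Python scripts to look and compute and a tool call to move; the robot and the scene stay as the last step left them, time stands still between calls to the robot, and variables do not carry over. Pictures are saved under pics/ and viewed, at most 10 in all, crops included, and the job is handed in when it is done.

Besides the shell and the picture viewer there is one more tool, called after ">>>" as name(argument=value, ...) on one line, values as JSON. apply_moves: Moves the arm, as the interface text tells. Its arguments: {"type":"object","properties":{"moves":{"type":"array"},"grip_force":{"type":"number"}},"required":["moves"]}

```bash
mkdir -p pics; ls
python3 - <<'E'
from bench import telemetry, grab_frame, calibration, silhouettes
import cv2, numpy as np
for c in ["scene","top"]:
    cv2.imwrite(f"pics/{c}0.png",grab_frame(c))
    k=calibration(c); print(c,k["fx"],k["cx"],k["cy"]); print(np.round(k["world_from_camera"],4).tolist())
    for t in ["mixer","wheel","head","pointer_tip","marker_tip","pot","beaker","jar","amber","tub","spatula"]:
        s=silhouettes(t,c)
        print(t,[(round(d["p"],2),np.round(d["extent"]).tolist()) for d in s[:2]])
o=telemetry.get_obs(); print(o)
print(calibration("wrist"))
E
```

```text
pics
scene 502.49145858550787 322.41047400480625 236.2340377981902
[[0.2767, 0.8434, -0.4606, 1.0037], [0.9609, -0.2419, 0.1343, -0.0879], [0.0019, -0.4798, -0.8774, 1.095], [0.0, 0.0, 0.0, 1.0]]
mixer [(0.74, [434.0, 230.0, 299.0, 286.0]), (0.69, [475.0, 269.0, 101.0, 83.0])]
wheel []
head [(0.87, [479.0, 187.0, 204.0, 194.0])]
pointer_tip [(0.63, [478.0, 186.0, 204.0, 195.0])]
marker_tip [(0.7, [297.0, 256.0, 27.0, 34.0]), (0.56, [388.0, 296.0, 27.0, 14.0])]
pot [(0.71, [475.0, 272.0, 102.0, 85.0])]
beaker [(0.76, [250.0, 281.0, 32.0, 40.0])]
jar [(0.96, [350.0, 241.0, 15.0, 34.0]), (0.36, [249.0, 280.0, 32.0, 40.0])]
amber [(0.98, [296.0, 254.0, 28.0, 35.0])]
tub [(0.63, [238.0, 364.0, 30.0, 39.0])]
spatula [(0.7, [388.0, 294.0, 26.0, 15.0]), (0.65, [382.0, 222.0, 12.0, 7.0])]
top 505.7061857711801 321.27160593741206 245.8610773337865
[[-0.013, -0.9955, 0.0942, 0.473], [-0.9995, 0.0158, 0.0288, 0.0367], [-0.0301, -0.0937, -0.9951, 1.2651], [0.0, 0.0, 0.0, 1.0]]
mixer [(0.71, [235.0, 208.0, 274.0, 153.0]), (0.24, [298.0, 294.0, 20.0, 19.0])]
wheel [(0.95, [341.0, 188.0, 63.0, 113.0
[... 890 characters left out ...]
ntation': array([-5.34236767e-01, -3.09582609e+00, -7.72818986e-05]), 'contact_force': array([0.35341353, 0.68498969, 0.82335161]), 'moment': array([-0.01436817,  0.03494322, -0.04564643]), 'gripper_force': 0.0, 'grip_width': 0.0853715234792726}
{'fx': 350.69141938320325, 'fy': 350.69141938320325, 'cx': 320.1675237262378, 'cy': 238.28536794985453, 'mount': array([[-2.74533797e-04, -9.64415054e-01, -2.64392752e-01,
         6.80540505e-02],
       [ 9.99999947e-01, -2.18773606e-04, -2.40344046e-04,
         1.35343402e-03],
       [ 1.73949261e-04, -2.64392804e-01,  9.64415064e-01,
        -1.41717035e-01],
       [ 0.00000000e+00,  0.00000000e+00,  0.00000000e+00,
         1.00000000e+00]])}
```

View pics/scene0.png

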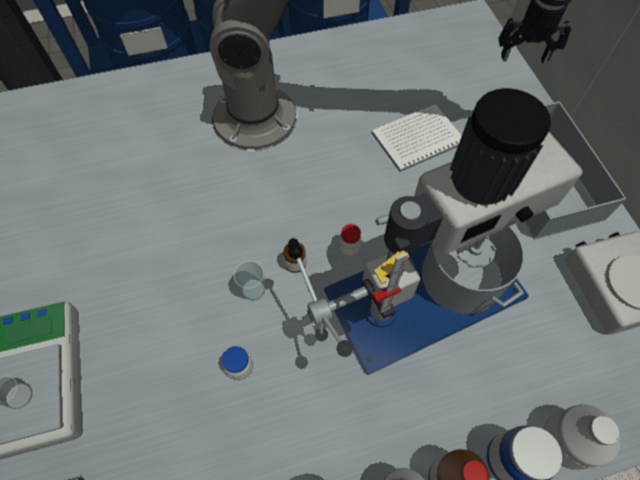

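View pics/top0.png

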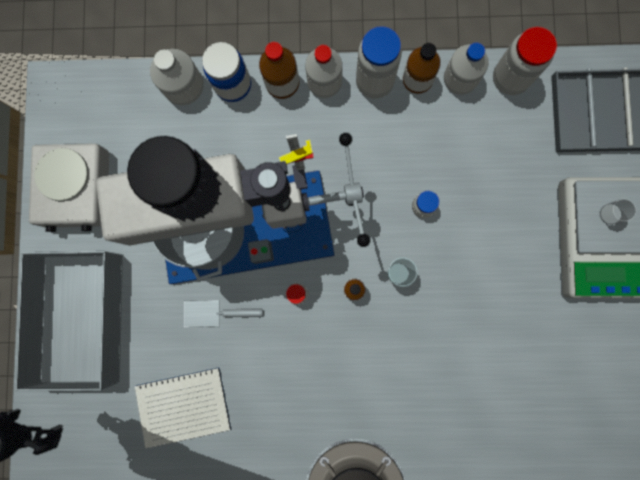

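The scene picture shows the hub near (318,312), a ball near (293,247), the yellow pointer near (390,265) and the red marker near (383,292). The top picture shows the hub at (353,195) with balls at (346,139) and (363,240). I'll enlarge both.

Run:
```python
import cv2, numpy as np
a=cv2.imread("pics/scene0.png")[225:385,270:440]; b=cv2.imread("pics/top0.png")[120:280,230:400]
cv2.imwrite("pics/c0.png",np.hstack([cv2.resize(a,(400,376),interpolation=3),cv2.resize(b,(400,376),interpolation=3)]))
```

```text
(no output)
```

View pics/c0.png

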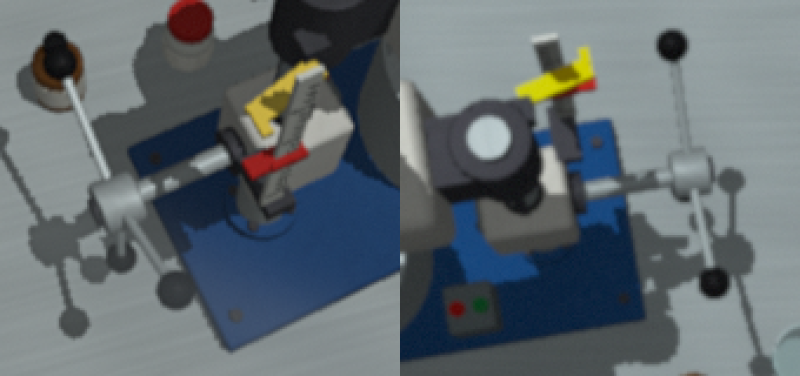

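The crops show three spokes: one on the robot's side and up, one on the far side, one pointing down. The pointer and marker are seen on the scale. Next I fit the mixer pose and wheel angle from these points.

```bash
cat > h.py <<'E'
from bench import telemetry, grab_frame, calibration, silhouettes, r
import cv2, numpy as np
from scipy.optimize import least_squares
from scipy.spatial.transform import Rotation as R
def cam(n):
    k=calibration(n)
    if n=="wrist":
        o=telemetry.get_obs(); T=np.eye(4); T[:3,:3]=R.from_rotvec(o["orientation"]).as_matrix(); T[:3,3]=o["tcp_pos"]
        W=T@k["mount"]
    else: W=np.array(k["world_from_camera"])
    return k,W
def proj(kw,p):
    k,W=kw; q=np.linalg.inv(W)@np.r_[p,1]
    return np.array([k["fx"]*q[0]/q[2]+k["cx"],k["fy"]*q[1]/q[2]+k["cy"]])
def M(v,p):
    c,s=np.cos(v[2]),np.sin(v[2]); return np.array([v[0]+c*p[0]-s*p[1],v[1]+s*p[0]+c*p[1],p[2]])
def ball(v,a,rad=.12): # a: angle above -x
    return M(v,[-rad*np.cos(a),-.15,.2+rad*np.sin(a)])
E
python3 - <<'E'
from h import *
S,T=cam("scene"),cam("top"); d2=2*np.pi/3
obs=[(S,lambda v:ball(v,v[3]),(295.5,251.4)),(S,lambda v:ball(v,v[3]+d2),(344.4,348.4)),
(T,lambda v:ball(v,v[3]),(363,240.4)),(T,lambda v:ball(v,v[3]+d2),(345.6,139.1)),
(T,lambda v:M(v,[-.11,-.09,.02]),(333.3,255.3)),(T,lambda v:M(v,[.11,-.09,.02]),(320.1,171.1)),(T,lambda v:M(v,[-.11,.33,.02]),(168,283)),
(S,lambda v:M(v,[-.11,-.09,.02]),(325.2,288.8)),(S,lambda v:M(v,[.11,-.09,.02]),(367.7,373.9))]
f=lambda v:np.concatenate([proj(c,g(v))-uv for c,g,uv in obs])
for a in np.radians([40,-20]):
    s=least_squares(f,[.6,0,.1,a],loss="soft_l1"); print(s.cost,s.x,np.degrees(s.x[3]));print(np.round(s.fun.reshape(-1,2),1).tolist())
    v=s.x
    for z in (.3,.35,.4,.45):
        print(z,[np.round(proj(c,M(v,[.062,-.05,z]))).tolist() for c in (S,T)])
    print("hub",M(v,[0,-.15,.2]),proj(S,M(v,[0,-.16,.2])),proj(T,M(v,[0,-.15,.2])))
for n,u,w in (("beaker",(250,297),None),("amber",(296,268),None),("tub",(238,380),None)):
    k,W=S; d=W[:3,:3]@[(u[0]-k["cx"])/k["fx"],(u[1]-k["cy"])/k["fy"],1]; print(n,W[:3,3]-d*W[2,3]/d[2])
print([x for x in dir(r) if x[0]!="_"])
E
```

```text
5.80827908762664 [0.66275237 0.14762968 0.15186295 0.45918809] 26.30953973308405
[[-0.2, 0.1], [-0.4, -0.2], [-0.5, -0.3], [-0.5, -0.3], [0.5, -0.3], [-0.9, -2.3], [-1.2, 0.1], [-1.8, -2.1], [-0.8, -0.0]]
0.3 [[388.0, 298.0], [298.0, 161.0]]
0.35 [[392.0, 287.0], [296.0, 154.0]]
0.4 [[396.0, 274.0], [294.0, 146.0]]
0.45 [[400.0, 259.0], [291.0, 137.0]]
hub [ 6.85444354e-01 -6.43961163e-04  2.00000000e-01] [314.4377125  312.83874688] [352.5099423  193.23821116]
5.8082790876266355 [0.66275237 0.14762968 0.15186295 0.45918809] 26.309539509800427
[[-0.2, 0.1], [-0.4, -0.2], [-0.5, -0.3], [-0.5, -0.3], [0.5, -0.3], [-0.9, -2.3], [-1.2, 0.1], [-1.8, -2.1], [-0.8, -0.0]]
0.3 [[388.0, 298.0], [298.0, 161.0]]
0.35 [[392.0, 287.0], [296.0, 154.0]]
0.4 [[396.0, 274.0], [294.0, 146.0]]
0.45 [[400.0, 259.0], [291.0, 137.0]]
hub [ 6.85444354e-01 -6.43961150e-04  2.00000000e-01] [314.43771252 312.83874694] [352.50994229 193.2382111 ]
beaker [ 0.53736979 -0.12701656  0.        ]
amber [ 0.49490593 -0.00526334  0.        ]
tub [ 0.71696581 -0.19183833  0.        ]
['Unreachable', 'grip_depth']
```

Run:
```python
from h import *
v=[.6628,.1476,.1519]
S,T=cam("scene"),cam("top")
for n,a,b in (("marker",(375,297.3),(313.3,157.4)),("ptr",(381.3,281.6),(312.9,150.6))):
    s=least_squares(lambda p:np.r_[proj(S,p)-a,proj(T,p)-b],[.7,.1,.35]);p=s.x
    c,q=np.cos(v[2]),np.sin(v[2]);d=p[:2]-v[:2]
    print(n,p,"mixer frame",c*d[0]+q*d[1],-q*d[0]+c*d[1],s.fun)
a=cv2.imread("pics/scene0.png")[240:320,350:430]; b=cv2.imread("pics/top0.png")[120:200,260:340]
cv2.imwrite("pics/c1.png",np.hstack([cv2.resize(a,(400,400),interpolation=3),cv2.resize(b,(400,400),interpolation=3)]))
```

```text
marker [0.7320286  0.07947614 0.32400604] mixer frame 0.058123191131683336 -0.07781487210094747 [-1.21714511  0.08121459 -1.37081205 -0.36473389]
ptr [0.72984972 0.08156244 0.38161652] mixer frame 0.056285087661923555 -0.07542289407299967 [-3.27257505  0.22512907 -3.68382952 -0.99572579]
```

View pics/c1.png

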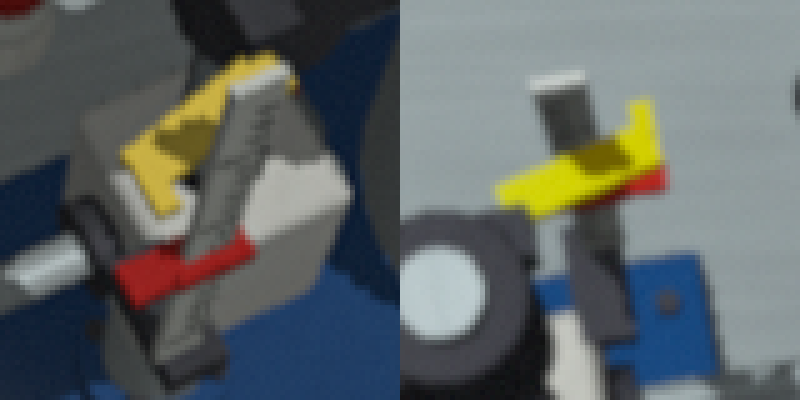

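The enlargement shows the pointer running along the scale and ending in a tab toward +x: scene (383,282), top (308,140). The red marker lies below it, its -y end at scene (375,297).

Run:
```python
from h import *
v=[.6628,.1476,.1519]
S,T=cam("scene"),cam("top")
for n,a,b in (("corner",(374.4,271),(312.4,153.6)),("tip",(383.4,282),(308.9,140.2)),("marker -x corner",(373.8,293.5),(313.2,157.6))):
    s=least_squares(lambda p:np.r_[proj(S,p)-a,proj(T,p)-b],[.7,.1,.35]);p=s.x
    c,q=np.cos(v[2]),np.sin(v[2]);d=p[:2]-v[:2]
    print(n,p.round(4),"mixer",(c*d[0]+q*d[1]).round(4),(-q*d[0]+c*d[1]).round(4),s.fun.round(1))
o=telemetry.get_obs();print(o["clock"],R.from_rotvec(o["orientation"]).as_matrix().round(3).tolist())
```

```text
corner [0.7179 0.0767 0.3992] mixer 0.0438 -0.0784 [-0.8  0.1 -0.9 -0.2]
tip [0.7407 0.0825 0.404 ] mixer 0.0671 -0.0761 [-0.9  0.1 -1.  -0.3]
marker -x corner [0.7287 0.0783 0.3336] mixer 0.0547 -0.0784 [-0.8  0.1 -0.9 -0.2]
1.2 [[-0.942, 0.335, -0.0], [0.335, 0.942, 0.0], [0.0, 0.0, -1.0]]
```

Estimates: hub (0.685, -0.001, 0.2), spoke 26° above horizontal on the robot's side. The pointer is about 68 mm above the marker, so about 3.4 rad in two or three strokes. First leg of the transit, fingers shut.

>>> apply_moves(moves=[[0,0,0,-0.02,-0.021,-0.012,-1],[0,0,0,-0.02,-0.021,-0.012,-1],[0,0,0,-0.02,-0.021,-0.012,-1],[0,0,0,-0.02,-0.021,-0.012,-1],[0,0,0,-0.02,-0.021,-0.012,-1],[0,0,0,-0.02,-0.021,-0.012,-1],[0,0,0,-0.02,-0.021,-0.012,-1],[0,0,0,-0.02,-0.021,-0.012,-1]])

```text
clock: 1.87
tcp_pos: [0.3211, 0.4226, 0.328]
orientation: [0.534, 3.096, 0.001]
contact_force: [1.5, 0.6, 0.3]
grip_width: -0.0002
gripper_force: 0.0
```

>>> apply_moves(moves=[[0,0,0,-0.02,-0.021,-0.002,-1],[0,0,0,-0.02,-0.021,-0.002,-1],[0,0,0,-0.02,-0.021,-0.002,-1],[0,0,0,-0.02,-0.021,-0.002,-1],[0,0,0,-0.02,-0.021,-0.002,-1],[0,0,0,-0.02,-0.021,-0.002,-1],[0,0,0,-0.02,-0.021,-0.002,-1],[0,0,0,-0.02,-0.021,-0.002,-1]])

```text
clock: 2.53
tcp_pos: [0.4155, 0.2108, 0.3437]
orientation: [0.534, 3.096, 0.001]
contact_force: [0.7, 0.1, -0.7]
grip_width: 0.0001
gripper_force: 0.0
```

>>> apply_moves(moves=[[0,0,1,0,0,0,-1],[0,0,1,0,0,0,-1],[0,0,1,0,0,0,-1],[0,0,1,0,0,0,-1],[0,0,1,0,0,0,-1],[0,0,1,0,0,0,-1],[0,0,1,0,0,0,-1],[0,0,1,0,0,0,-1]])

```text
clock: 3.2
tcp_pos: [0.4151, 0.2121, 0.3435]
orientation: [1.754, 2.606, 0.001]
contact_force: [-0.2, -0.0, 0.7]
grip_width: 0.0001
gripper_force: 0.0
```

```bash
cat >> h.py <<'E'
V=[.6628,.1476,.1519]
def want(p,theta):
    c,s=np.cos(V[2]),np.sin(V[2]); x=np.array([c,s,0]);y=np.array([-s,c,0]);z=np.array([0,0,1.])
    t=np.radians(theta); return p,np.c_[np.cos(t)*y+np.sin(t)*z,x,np.sin(t)*y-np.cos(t)*z]
def need(p,theta):
    o=telemetry.get_obs(); A=R.from_rotvec(o["orientation"]).as_matrix(); p,B=want(p,theta)
    print("pos",o["tcp_pos"].round(4),"shift(tool,mm)",(A.T@(p-o["tcp_pos"])*1e3).round(1),"in wanted axes",(B.T@(p-o["tcp_pos"])*1e3).round(1),"turn/6deg",(np.degrees(R.from_matrix(A.T@B).as_rotvec())/6).round(2))
E
python3 - <<'E'
from h import *
need(np.array([.5,-.2,.36]),0)
p=M(V,[-.062,-.24,.262]); print(p); need(p,66)
E
```

```text
pos [0.4151 0.2121 0.3435] shift(tool,mm) [-413.7  -76.5  -16.6] in wanted axes [-420.2   21.6  -16.5] turn/6deg [ 0.   -0.    2.24]
[ 0.63782987 -0.09901811  0.262     ]
pos [0.4151 0.2121 0.3435] shift(tool,mm) [-372.1   89.2   81.4] in wanted axes [-213.2  173.1 -278.6] turn/6deg [-1.28 10.95  1.98]
```

>>> apply_moves(moves=[[0,0,1,-0.02,0,0,-1],[0,0,1,-0.026,0,0,-1],[0,0,0.24,-0.026,0,0,-1],[0,0,0,-0.028,0.001,-0.002,-1],[0,0,0,-0.028,0.001,-0.002,-1],[0,0,0,-0.028,0.001,-0.002,-1],[0,0,0,-0.028,0.001,-0.002,-1],[0,0,0,-0.028,0.001,-0.002,-1]])

```text
clock: 3.87
tcp_pos: [0.4616, 0.0042, 0.3537]
orientation: [2.041, 2.388, 0.001]
contact_force: [-0.2, -0.2, -0.6]
grip_width: -0.0
gripper_force: 0.0
```

>>> apply_moves(moves=[[0,0,0,-0.028,0.001,-0.002,-1],[0,0,0,-0.028,0.001,-0.002,-1],[0,0,0,-0.028,0.001,-0.002,-1],[0,0,0,-0.028,0.001,-0.002,-1],[0,0,0,-0.028,0.001,-0.002,-1],[0,0,0,-0.028,0.001,-0.002,-1],[0,0,0,-0.02,0.001,0,-1],[0,0,0,-0.01,0,0,-1]])

```text
clock: 4.53
tcp_pos: [0.4993, -0.1921, 0.3657]
orientation: [2.044, 2.384, -0.001]
contact_force: [-0.3, 0.9, -0.1]
grip_width: 0.0003
gripper_force: 0.0
```

>>> apply_moves(moves=[[0,1,0,0,0,0,-1],[0,1,0,0,0,0,-1],[0,1,0,0,0,0,-1],[0,1,0,0,0,0,-1],[0,1,0,0,0,0,-1],[0,1,0,0,0,0,-1],[0,1,0,0,0,0,-1],[0,1,0,0,0,0,-1]])

```text
clock: 5.2
tcp_pos: [0.4997, -0.1894, 0.3655]
orientation: [-1.565, -1.833, -0.702]
contact_force: [0.0, 1.1, -0.4]
grip_width: -0.0001
gripper_force: 0.0
```

>>> apply_moves(moves=[[0,1,0,0,0,0,-1],[0,1,0,0,0,0,-1],[0,1,0,0,0,0,-1],[0,0,0,0,0,0,-1],[0,0,0,0,0,0,-1],[0,0,0,0,0,0,-1],[0,0,0,0,0,0,-1],[0,0,0,0,0,0,-1]])

```text
clock: 5.87
tcp_pos: [0.5007, -0.1878, 0.3608]
orientation: [-1.437, -1.675, -0.821]
contact_force: [0.4, -0.9, 0.1]
grip_width: -0.0002
gripper_force: 0.0
```

Run:
```python
from h import *
p=M(V,[-.062,-.24,.262]); need(p,66); print(telemetry.get_obs()["joints"].round(2))
cv2.imwrite("pics/w1.png",grab_frame("wrist"))
```

```text
pos [ 0.5007 -0.1878  0.3608] shift(tool,mm) [-51.4 150.3 105.8] in wanted axes [-63.  149.  101.4] turn/6deg [-0.09  0.99 -0.05]
[ 0.57  0.58  0.08  1.47 -0.73  1.91  0.86]
```

View pics/w1.png

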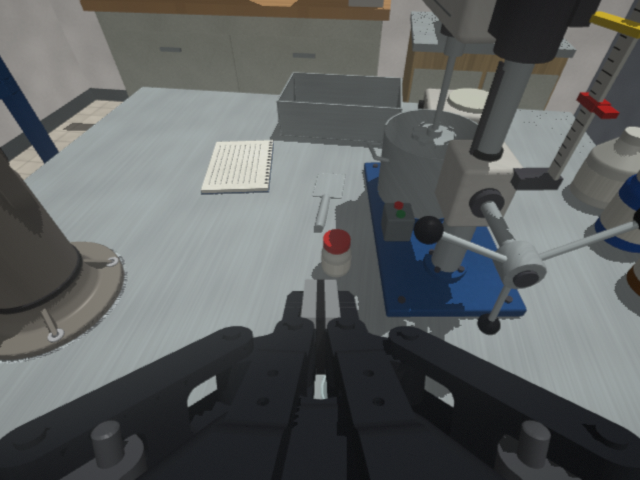

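The wrist view shows the pointer at (610,20), the red marker at (598,105), the wheel hub at (522,262) and the robot-side spoke's ball at (430,230). Wrist joint 6 is near its limit, so I keep a 60° tilt. Now to the standoff.

>>> apply_moves(moves=[[0,0,0,-0.003,0.01,0.006,-1],[0,0,0,-0.003,0.01,0.006,-1],[0,0,0,-0.003,0.01,0.006,-1],[0,0,0,-0.003,0.01,0.006,-1],[0,0,0,-0.003,0.01,0.006,-1],[0,0,0,-0.003,0.01,0.006,-1],[0,0,0,-0.003,0.01,0.006,-1],[0,0,0,-0.003,0.01,0.006,-1]])

```text
clock: 6.58
tcp_pos: [0.575, -0.1462, 0.3141]
orientation: [-1.436, -1.671, -0.824]
contact_force: [-0.0, -0.1, 0.4]
grip_width: -0.0002
gripper_force: 0.0
```

>>> apply_moves(moves=[[0,0,0,-0.003,0.01,0.007,-1],[0,0,0,-0.003,0.01,0.007,-1],[0,0,0,-0.003,0.01,0.007,-1],[0,0,0,-0.004,0.01,0.007,-1],[0,0,0,-0.004,0.01,0.007,-1],[0,0,0,-0.004,0.01,0.007,-1],[0,0,0,-0.004,0.01,0.007,-1],[0,0,0,-0.002,0,0.007,-1]])

```text
clock: 7.25
tcp_pos: [0.6387, -0.0997, 0.2619]
orientation: [-1.434, -1.672, -0.824]
contact_force: [-0.9, -0.1, -0.2]
grip_width: -0.0003
gripper_force: 0.0
```

Run:
```python
from h import *
print(telemetry.get_obs()["joints"].round(2))
p=M(V,[-.062,-.24,.262]); need(p,60); need(M(V,[-.062,-.132,.262]),60)
```

```text
[ 0.41  0.78  0.02  1.35 -0.83  1.73  0.77]
pos [ 0.6387 -0.0997  0.2619] shift(tool,mm) [ 0.5 -0.8  0.6] in wanted axes [ 0.5 -0.8  0.6] turn/6deg [-0.09 -0.06 -0.04]
pos [ 0.6387 -0.0997  0.2619] shift(tool,mm) [54.  -0.1 94.5] in wanted axes [54.5 -0.8 94.2] turn/6deg [-0.09 -0.06 -0.04]
```

>>> apply_moves(moves=[[0,0,0,0.007,0,0.012,-1],[0,0,0,0.007,0,0.012,-1],[0,0,0,0.007,0,0.012,-1],[0,0,0,0.007,0,0.012,-1],[0,0,0,0.007,0,0.012,-1],[0,0,0,0.007,0,0.012,-1],[0,0,0,0.007,0,0.012,-1],[0,0,0,0.005,0,0.01,-1]])

```text
clock: 7.92
tcp_pos: [0.62, 0.0078, 0.2638]
orientation: [-1.435, -1.672, -0.824]
contact_force: [0.2, 0.8, -0.4]
grip_width: -0.0001
gripper_force: 0.0
```

>>> apply_moves(moves=[[0,0,0,-0.005,-0.005,0.003,-1],[0,0,0,-0.005,-0.005,0.003,-1],[0,0,0,-0.006,-0.004,0.0035,-1],[0,0,0,-0.006,-0.004,0.0035,-1],[0,0,0,-0.0065,-0.0025,0.004,-1],[0,0,0,-0.0065,-0.0025,0.004,-1],[0,0,0,-0.007,-0.001,0.004,-1],[0,0,0,-0.007,-0.001,0.004,-1]])

```text
clock: 8.58
tcp_pos: [0.5948, 0.0025, 0.2059]
orientation: [-1.436, -1.671, -0.824]
contact_force: [1.4, 1.1, 4.3]
grip_width: 0.0002
gripper_force: 1.7
```

Run:
```python
from h import *
need(M(V,[-.088,-.132,.205]),60)
cv2.imwrite("pics/w2.png",grab_frame("wrist"))
```

```text
pos [0.5948 0.0025 0.2059] shift(tool,mm) [-0.2  1.2  1.4] in wanted axes [-0.2  1.1  1.4] turn/6deg [-0.08 -0.05 -0.06]
```

View pics/w2.png

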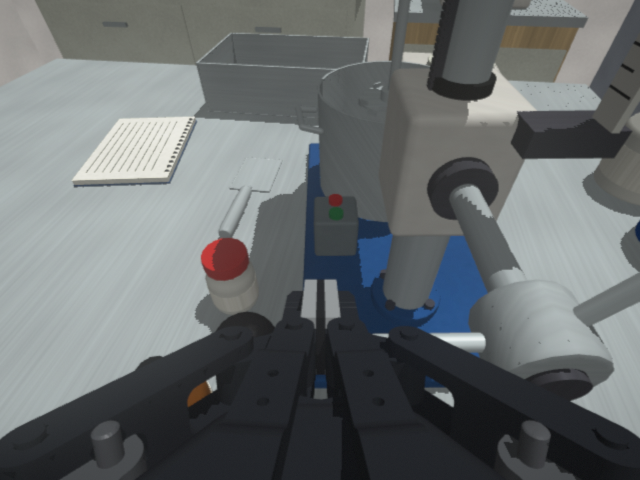

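The fingertip lies on the spoke, between the ball at about (250,325) and the hub at (540,330), pushing with 4.3 N. I continue the stroke.

>>> apply_moves(moves=[[0,0,0,-0.007,0.0005,0.004,-1],[0,0,0,-0.007,0.0005,0.004,-1],[0,0,0,-0.007,0.002,0.004,-1],[0,0,0,-0.007,0.002,0.004,-1],[0,0,0,-0.0065,0.003,0.0035,-1],[0,0,0,-0.0065,0.003,0.0035,-1],[0,0,0,-0.006,0.0045,0.0035,-1],[0,0,0,-0.006,0.0045,0.0035,-1]])

```text
clock: 9.3
tcp_pos: [0.6149, 0.0058, 0.1451]
orientation: [-1.436, -1.672, -0.824]
contact_force: [-0.5, -0.3, 5.5]
grip_width: 0.0003
gripper_force: 2.0
```

```bash
cat > meas.py <<'E'
from h import *
import sys
# red marker / yellow pointer blobs + wheel angle from scene & top
for c in ("scene","top"):
    im=grab_frame(c); cv2.imwrite(f"pics/{sys.argv[1]}_{c}.png",im)
a=cv2.imread(f"pics/{sys.argv[1]}_scene.png")[225:385,270:440]; b=cv2.imread(f"pics/{sys.argv[1]}_top.png")[120:280,230:400]
cv2.imwrite(f"pics/{sys.argv[1]}_c.png",np.hstack([cv2.resize(a,(400,376),interpolation=3),cv2.resize(b,(400,376),interpolation=3)]))
E
python3 meas.py m1; python3 -c "
from h import *
need(M(V,[-.068,-.132,.145]),60)"
```

```text
pos [0.6144 0.0057 0.1437] shift(tool,mm) [1.6 1.3 0.1] in wanted axes [1.6 1.3 0.1] turn/6deg [-0.09 -0.04 -0.06]
```

View pics/m1_c.png

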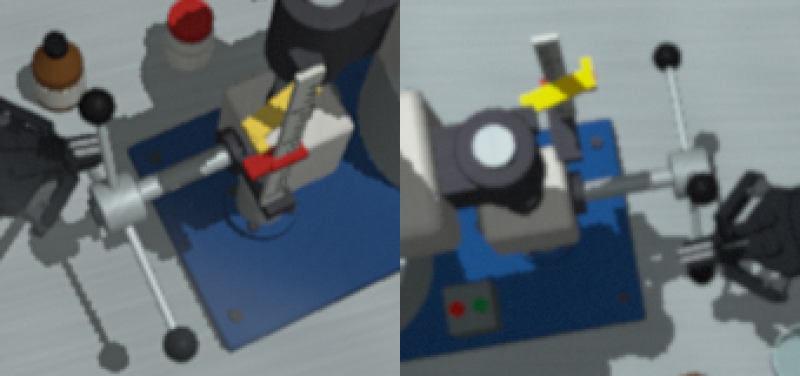

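The upper spoke's ball is now at scene (311,270), top (357,200); the far one at scene (346,371), top (343,144). The pointer has dropped. I fit the angle.

```bash
cat >> h.py <<'E'
def angle(obs,a0):
    s=least_squares(lambda a:np.concatenate([proj(cam(c),ball(V,a[0]+k*2*np.pi/3))-uv for c,k,uv in obs]),[np.radians(a0)],loss="soft_l1")
    return np.degrees(s.x[0]),s.fun.round(1)
E
python3 - <<'E'
from h import *
print(angle([("scene",1,(311.2,270.5)),("top",1,(357.5,199.6)),("scene",2,(346.5,371)),("top",2,(343.5,144.3))],-50))
E
```

```text
(np.float64(-46.70579789310607), array([-0.6, -0.7,  0. , -0.7, -0.5,  0.2, -0.4,  0. ]))
```

>>> apply_moves(moves=[[0,0,0,0,0,-0.01,-1],[0,0,0,0,0,-0.012,-1],[0,0,0,0,0,-0.012,-1],[0,0,0,0,0,-0.012,-1],[0,0,0,0,0,-0.012,-1],[0,0,0,0,0,-0.012,-1],[0,0,0,0,0,-0.012,-1],[0,0,0,0,0,-0.012,-1]])

```text
clock: 10.07
tcp_pos: [0.6276, -0.0762, 0.1929]
orientation: [-1.437, -1.672, -0.824]
contact_force: [-0.3, 0.1, -0.8]
grip_width: 0.0004
gripper_force: 0.0
```

>>> apply_moves(moves=[[0,0,0,0.011,0.009,-0.006,-1],[0,0,0,0.011,0.009,-0.006,-1],[0,0,0,0.011,0.009,-0.006,-1],[0,0,0,0.011,0.009,-0.006,-1],[0,0,0,0.011,0.009,-0.006,-1],[0,0,0,0.011,0.009,-0.006,-1],[0,0,0,0.011,0.009,-0.006,-1],[0,0,0,0.011,0.009,-0.006,-1]])

```text
clock: 10.73
tcp_pos: [0.6994, -0.0622, 0.2926]
orientation: [-1.436, -1.671, -0.824]
contact_force: [-0.1, -0.1, -0.3]
grip_width: -0.0002
gripper_force: 0.0
```

Run:
```python
from h import *
need(M(V,[.004,-.132,.290]),60);print(telemetry.get_obs()["joints"].round(2))
```

```text
pos [ 0.6994 -0.0622  0.2926] shift(tool,mm) [37.8 -0.1 71.6] in wanted axes [38.2 -0.5 71.4] turn/6deg [-0.08 -0.05 -0.05]
[ 0.35  0.81  0.01  1.21 -0.88  1.75  0.65]
```

>>> apply_moves(moves=[[0,0,0,0.005,0,0.009,-1],[0,0,0,0.005,0,0.009,-1],[0,0,0,0.005,0,0.009,-1],[0,0,0,0.005,0,0.009,-1],[0,0,0,0.005,0,0.009,-1],[0,0,0,0.005,0,0.009,-1],[0,0,0,0.004,0,0.009,-1],[0,0,0,0.004,0,0.009,-1]])

```text
clock: 11.4
tcp_pos: [0.6861, 0.0199, 0.289]
orientation: [-1.436, -1.671, -0.824]
contact_force: [-0.1, -0.5, 0.2]
grip_width: -0.0001
gripper_force: 0.0
```

>>> apply_moves(moves=[[0,0,0,-0.001,-0.008,0.0005,-1],[0,0,0,-0.001,-0.008,0.0005,-1],[0,0,0,-0.002,-0.0075,0.001,-1],[0,0,0,-0.002,-0.0075,0.001,-1],[0,0,0,-0.0035,-0.007,0.002,-1],[0,0,0,-0.0035,-0.007,0.002,-1],[0,0,0,-0.0045,-0.0065,0.0025,-1],[0,0,0,-0.0045,-0.0065,0.0025,-1]])

```text
clock: 12.07
tcp_pos: [0.6284, 0.0088, 0.2642]
orientation: [-1.436, -1.671, -0.825]
contact_force: [3.5, 2.7, 0.4]
grip_width: -0.0001
gripper_force: 1.8
```

>>> apply_moves(moves=[[0,0,0,-0.0055,-0.005,0.003,-1],[0,0,0,-0.0055,-0.005,0.003,-1],[0,0,0,-0.006,-0.004,0.0035,-1],[0,0,0,-0.006,-0.004,0.0035,-1],[0,0,0,-0.0065,-0.0025,0.004,-1],[0,0,0,-0.0065,-0.0025,0.004,-1],[0,0,0,-0.007,-0.001,0.004,-1],[0,0,0,-0.007,-0.001,0.004,-1]])

```text
clock: 12.73
tcp_pos: [0.6033, 0.0057, 0.2061]
orientation: [-1.435, -1.671, -0.823]
contact_force: [0.2, 0.0, 4.9]
grip_width: -0.0002
gripper_force: 1.9
```

Run:
```python
from h import *
need(M(V,[-.088,-.132,.206]),60)
```

```text
pos [0.6033 0.0057 0.2061] shift(tool,mm) [-0.5 -7.7 -0.5] in wanted axes [-0.5 -7.7 -0.5] turn/6deg [-0.09 -0.05 -0.06]
```

>>> apply_moves(moves=[[0,0,0,-0.007,0.0005,0.004,-1],[0,0,0,-0.007,0.0005,0.004,-1],[0,0,0,-0.007,0.002,0.004,-1],[0,0,0,-0.007,0.002,0.004,-1],[0,0,0,-0.0065,0.003,0.0035,-1],[0,0,0,-0.0065,0.003,0.0035,-1],[0,0,0,0,0,0,-1],[0,0,0,0,0,0,-1]])

```text
clock: 13.4
tcp_pos: [0.6141, 0.0066, 0.1585]
orientation: [-1.437, -1.671, -0.822]
contact_force: [0.1, -0.2, 0.2]
grip_width: -0.0003
gripper_force: 0.0
```

>>> apply_moves(moves=[[0,0,0,0,0,-0.01,-1],[0,0,0,0,0,-0.015,-1],[0,0,0,0,0,-0.02,-1],[0,0,0,0,0,-0.025,-1],[0,0,0,0,0,-0.03,-1],[0,0,0,0,0,-0.03,-1],[0,0,0,0.01,0,-0.03,-1],[0,0,0,0.02,0,-0.02,-1]])

```text
clock: 14.07
tcp_pos: [0.6366, -0.1381, 0.2744]
orientation: [-1.445, -1.669, -0.821]
contact_force: [0.9, -0.7, -0.3]
grip_width: 0.0003
gripper_force: 0.0
```

>>> apply_moves(moves=[[0,0,0,0.01,0.01,-0.01,-1],[0,0,0,0.01,0.01,-0.01,-1],[0,0,0,0.01,0.01,-0.01,-1],[0,0,0,0.01,0.01,-0.01,-1],[0,0,0,0.01,0.01,-0.01,-1],[0,0,0,0.01,0.01,-0.01,-1],[0,0,0,0,0,0,-1],[0,0,0,0,0,0,-1]])

```text
clock: 14.73
tcp_pos: [0.7007, -0.1466, 0.3567]
orientation: [-1.438, -1.673, -0.825]
contact_force: [0.1, -0.4, 0.1]
grip_width: -0.0003
gripper_force: 0.0
```

```bash
python3 - <<'E'
from h import *
need(M(V,[-.075,-.132,.160]),60)
for z in (.32,.36): print(proj(cam("wrist"),M(V,[.06,-.078,z])))
cv2.imwrite("pics/w3.png",grab_frame("wrist"))
E
python3 meas.py m2
```

```text
pos [ 0.7007 -0.1466  0.3567] shift(tool,mm) [-89.2 -65.9 241. ] in wanted axes [-88.1 -68.  240.9] turn/6deg [-0.07 -0.03 -0.05]
[392.20832122 131.02772744]
[398.55563699  88.57120255]
```

View pics/w3.png

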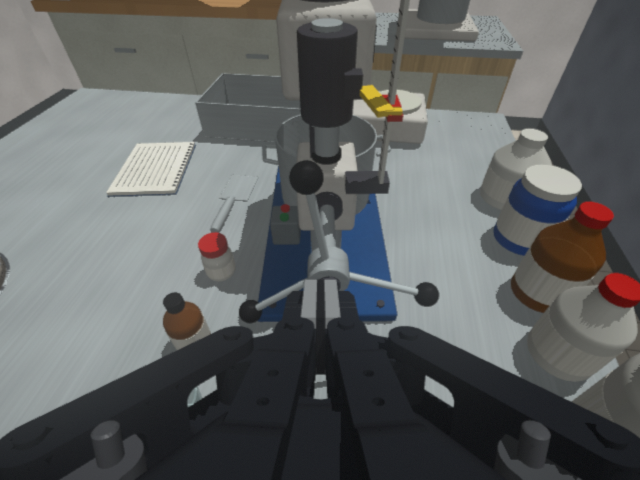

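The wrist view shows the yellow pointer at (385,100) nearly at the red marker at (397,107); the wheel's spokes are at (307,178), (250,312), (427,294). I enlarge this area.

Run:
```python
from h import *
a=cv2.imread("pics/w3.png")[80:125,350:410]; b=cv2.imread("pics/m2_scene.png")[260:310,360:420]
cv2.imwrite("pics/c3.png",np.hstack([cv2.resize(a,(400,300),interpolation=0),cv2.resize(b,(360,300),interpolation=0)]))
print(angle([("wrist",0,(250,312)),("wrist",1,(307,178)),("wrist",2,(427,294))],-37))
W=cam("wrist"); S=cam("scene")
for x,y in ((.044,-.078),(.067,-.078),(.067,-.07),(.044,-.05)):
  print(x,y,[(z,((proj(W,M(V,[x,y,z]))-[350,80])*6.67).round(),((proj(S,M(V,[x,y,z]))-[360,260])*6).round()) for z in (.32,.33,.34)])
```

```text
(np.float64(-39.198968690418276), array([ 2. , -0.3,  0.4, -1.3,  2.3,  0.6]))
0.044 -0.078 [(0.32, array([176., 336.]), array([ 57., 187.])), (0.33, array([184., 270.]), array([ 60., 173.])), (0.34, array([191., 200.]), array([ 63., 158.]))]
0.067 -0.078 [(0.32, array([339., 335.]), array([ 96., 258.])), (0.33, array([350., 268.]), array([ 99., 244.])), (0.34, array([361., 199.]), array([103., 230.]))]
0.067 -0.07 [(0.32, array([330., 308.]), array([122., 246.])), (0.33, array([341., 242.]), array([126., 233.])), (0.34, array([352., 172.]), array([129., 219.]))]
0.044 -0.05 [(0.32, array([156., 245.]), array([147., 147.])), (0.33, array([162., 180.]), array([151., 133.])), (0.34, array([169., 113.]), array([155., 118.]))]
```

View pics/c3.png

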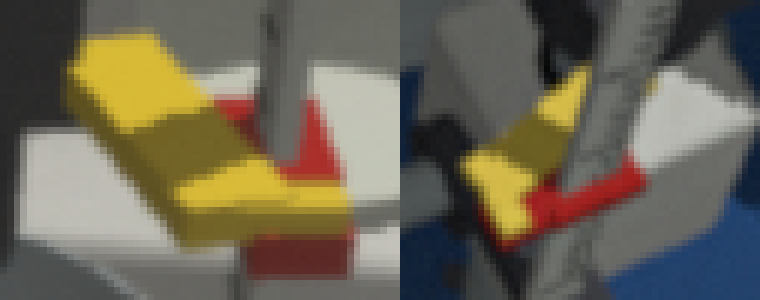

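The enlargement shows the pointer's front face at crop rows 205–250 and the marker's at 233–278 (6.8 px/mm). The pointer is about 3.7 mm high, which agrees with the angle travelled (185°, 64.8 of 68.4 mm). One more push to about -50° is needed.

Run:
```python
from h import *
need(M(V,[-.069,-.22,.175]),60)
```

```text
pos [ 0.7    -0.1458  0.3553] shift(tool,mm) [-119.6  -59.1  155.6] in wanted axes [-118.3  -61.4  155.7] turn/6deg [-0.08 -0.05 -0.07]
```

>>> apply_moves(moves=[[0,0,0,-0.015,-0.0075,0.0195,-1],[0,0,0,-0.015,-0.0075,0.0195,-1],[0,0,0,-0.015,-0.0075,0.0195,-1],[0,0,0,-0.015,-0.0075,0.0195,-1],[0,0,0,-0.015,-0.0075,0.0195,-1],[0,0,0,-0.015,-0.0075,0.0195,-1],[0,0,0,-0.015,-0.0075,0.0195,-1],[0,0,0,-0.015,-0.0075,0.0195,-1]])

```text
clock: 15.55
tcp_pos: [0.6265, -0.0795, 0.1739]
orientation: [-1.437, -1.671, -0.822]
contact_force: [0.1, 0.1, 0.5]
grip_width: 0.0002
gripper_force: 0.0
```

>>> apply_moves(moves=[[0,0,0,0.0055,0,0.0095,-1],[0,0,0,0.0055,0,0.0095,-1],[0,0,0,0.0055,0,0.0095,-1],[0,0,0,0.0055,0,0.0095,-1],[0,0,0,0.0055,0,0.0095,-1],[0,0,0,0.0055,0,0.0095,-1],[0,0,0,0.0055,0,0.0095,-1],[0,0,0,0.0055,0,0.0095,-1]])

```text
clock: 16.22
tcp_pos: [0.6144, 0.008, 0.1764]
orientation: [-1.436, -1.672, -0.824]
contact_force: [0.5, 0.4, -0.2]
grip_width: 0.0002
gripper_force: 0.0
```

Run:
```python
from h import *
need(M(V,[-.064,-.132,.1405]),60)
```

```text
pos [0.6144 0.008  0.1764] shift(tool,mm) [-31.9   5.3  16.6] in wanted axes [-31.8   5.   16.8] turn/6deg [-0.08 -0.05 -0.05]
```

>>> apply_moves(moves=[[0,0,0,-0.005,0.001,0.0025,-1],[0,0,0,-0.005,0.001,0.0025,-1],[0,0,0,-0.005,0.001,0.0025,-1],[0,0,0,-0.005,0.001,0.0025,-1],[0,0,0,-0.004,0.0005,0.0025,-1],[0,0,0,-0.004,0.0005,0.002,-1],[0,0,0,-0.004,0,0.002,-1],[0,0,0,0,0,0,-1]])

```text
clock: 16.88
tcp_pos: [0.6187, 0.0058, 0.1386]
orientation: [-1.437, -1.67, -0.823]
contact_force: [-1.5, 0.2, 0.7]
grip_width: 0.0002
gripper_force: 0.8
```

>>> apply_moves(moves=[[0,0,0,0,0,-0.01,-1],[0,0,0,0,0,-0.015,-1],[0,0,0,0,0,-0.02,-1],[0,0,0,0,0,-0.025,-1],[0,0,0,0,0,-0.03,-1],[0,0,0,0,0,-0.03,-1],[0,0,0,0.01,0,-0.03,-1],[0,0,0,0.02,0,-0.02,-1]])

```text
clock: 17.55
tcp_pos: [0.6418, -0.1389, 0.254]
orientation: [-1.445, -1.668, -0.822]
contact_force: [-0.1, -0.5, -0.6]
grip_width: -0.0
gripper_force: 0.0
```

>>> apply_moves(moves=[[0,0,0,0.012,0.01,-0.01,-1],[0,0,0,0.012,0.01,-0.01,-1],[0,0,0,0.012,0.01,-0.01,-1],[0,0,0,0.012,0.01,-0.01,-1],[0,0,0,0.012,0.01,-0.01,-1],[0,0,0,0.012,0.005,-0.01,-1],[0,0,0,0,0,0,-1],[0,0,0,0,0,0,-1]])

```text
clock: 18.22
tcp_pos: [0.7001, -0.1421, 0.3471]
orientation: [-1.438, -1.673, -0.824]
contact_force: [0.9, -0.9, -1.5]
grip_width: 0.0002
gripper_force: 0.0
```

Run:
```python
from h import *
W=cam("wrist")
c=(proj(W,M(V,[.058,-.078,.333]))).astype(int); print(c)
im=grab_frame("wrist"); cv2.imwrite("pics/w4.png",im)
x0,y0=c-[30,22]; x0=max(x0,0);y0=max(y0,0); print(x0,y0)
a=cv2.resize(im[y0:y0+45,x0:x0+60],(400,300),interpolation=0)
b=cv2.resize(im[150:350,200:460],(390,300),interpolation=3)
cv2.imwrite("pics/c4.png",np.hstack([a,b]))
print([((proj(W,M(V,[.067,-.078,z]))-[x0,y0])*6.67).round() for z in (.32,.33,.34)],telemetry.get_obs()["clock"])
```

```text
[394 110]
364 88
[array([252., 238.]), array([264., 168.]), array([276.,  96.])] 18.2667
```

View pics/c4.png

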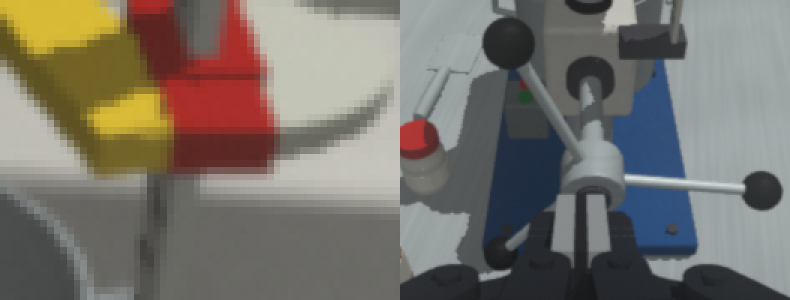

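The pointer's front face (crop rows 133–173) now coincides with the marker's (133–172). I check the wheel angle and the rest before handing in.

Run:
```python
from h import *
print(angle([("wrist",0,(266.7,316.7)),("wrist",1,(272,178)),("wrist",2,(441.3,276.7))],-50))
im=cv2.imread("pics/w4.png").astype(int)[95:118,362:408]
b,g,r_=im[...,0],im[...,1],im[...,2]
red=(r_>90)&(g<60);yel=(r_>80)&(g>70)&(b<70)
for n,m in (("red",red),("yel",yel)):
    print(n,{c+362:((np.where(m[:,c])[0][[0,-1]]+95).tolist()) for c in range(10,46,2) if m[:,c].any()})
print(im[16:22,18].tolist(),im[16:22,30].tolist())
```

```text
(np.float64(-52.420211203723596), array([ 1.9,  2. ,  1.4, -0.2,  2. ,  0.4]))
red {386: [95, 95], 388: [95, 100], 390: [95, 113], 392: [97, 113], 394: [97, 112], 396: [97, 112], 398: [95, 112], 400: [95, 112], 402: [98, 112], 404: [107, 110]}
yel {372: [95, 105], 374: [95, 108], 376: [95, 110], 378: [95, 113], 380: [95, 113], 382: [95, 113], 384: [95, 112], 386: [100, 113], 388: [102, 113]}
[[39, 99, 113], [40, 99, 113], [56, 107, 120], [98, 129, 137], [133, 141, 144], [120, 126, 127]] [[37, 39, 92], [37, 40, 92], [54, 58, 96], [85, 89, 102], [100, 105, 106], [101, 106, 106]]
```

```bash
python3 -c "
from bench import order
print(order.hand_in())"
```

```text
the job is handed in; nothing more can be done
None
```

I turned the lift wheel down in three gentle fingertip pushes, until the pointer looked level with the red marker to within about 1 mm in the wrist camera. I then pulled the arm clear and handed the job in; the hand-in gave no verdict, and I did not measure the pot or the other bench items again at the end.

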